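# Shake the rubber feet evenly over the clean-parts drying tray

### The arm

A 6-joint arm with a two-finger parallel gripper is mounted at the origin on the work surface. World frame = base frame: x ahead of the robot, y to its left, z up, the work surface at z = 0. Lengths are in m, angles in degrees, forces in N, time in s.
With the tool pointing down it reaches from about 0.3 to 0.75 m from the base axis. Payload 8.5 kg.
Tool frame: the origin (TCP) lies midway between the tips of the shut fingers; the grasp point (between the pads) lies 19 mm behind it; z points along the fingers, y is the line along which they close (so a half turn about z gives the same grasp; the last joint's range is limited). The gripper opens to 85 mm and grips with 20 to 120 N. Pads are 22 mm wide; open, the fingers measure 114 mm over their backs; the gripper's body (76 mm by 85 mm) begins 54 mm behind the grasp point. The pads swing forward as they close: fully open they stand 13 mm farther back than shut.
Start: joints at [-12.336, 21.807, 74.336, -0, 83.858, -12.336], TCP at [0.55, 0, 0.231] pointing down, gripper open.
Joint ranges: [-178.18, 178.18], [-50.72, 133.34], [12.68, 142.11], [-81.47, 261.47], [9.98, 163.14], [-165.26, 165.26]. Speed limits (degrees/s): [136.94, 136.94, 180, 180, 180, 180].

### API

Orientations are given as a 3x3 rotation matrix whose columns are the frame's x, y, z axes.
In Python, from rig import observe, optics, order, spotter gives the robot as it stands.
- The arm moves only by the tool move_arm, never from a script. Its argument "series" is text: rows parted by semicolons, each of 5 numbers parted by spaces: the shift along the tool's x, y, z in cm, then the turn about the tool's z in degrees, then the opening, from -1 (shut) to 1 (fully open). A call has 1 to 8 rows; each row is the pose to reach, as a shift and turn from the pose commanded when the call began, along the tool's axes at that moment; what a row does not reach only later rows make up. A row lasts 1/8 s, in which the tool goes at most 62.5 mm and 10.7 degrees, less where a joint would pass 70% of its speed; a pose out of reach is approached as far as the arm can. A call with a gripper value outside its range is refused whole. The fingers move at their own pace and stop on an object; "force" is the grip in N (left out, the last holds). Time passes only in rows, so rows that repeat a pose let the fingers close. It gives the time, the measured TCP pose, the force, the opening and the grip force at its end, in the units of the state.
- observe(): the state, without advancing time (a new reading comes with each control period).
- optics.get_image(name): name is "scene" or "side" or "wrist"; returns a dict with "pixels" (400x640x3 uint8, blue, green, red), "camera_matrix" (3x3 intrinsics, pixels), "rvec" (rotation vector, rad) and "tvec" (3), from world to camera coordinates, as OpenCV has them. Camera axes: x right, y down, z forward; pixel columns grow to the right and rows downward; lengths in m; the calibration is good to about 2 mm. The wrist camera is an equidistant fisheye: a pixel r from the principal point sees the ray r / f radians off the axis. A picture is of the moment at which its call begins. There is no depth.
- order.close_job(): hands the job in; it is judged then, once.
Trained networks look in the newest picture that a camera, given by its name, has taken for a name from the list of things; names that differ only in an ending like _2 or _b are one class to them, and where a whole thing is asked for, a point or a joint stands for the part that bears it (a point fixed in the world has none). Each returns a list of dicts, best first, with "score" (0 to 1); they miss things now and then, are a little off and sometimes report something else, mostly with a low value. They report only what shows in the picture. A call takes as long as a camera call. They do not tell look-alikes from the thing itself.
- spotter.find_in(thing, camera): "point" ([x, y, z] in m, in world coordinates, good to about 4 mm: the middle of the surface that is visible of it).
- spotter.cut_out(thing, camera): "pixels" (400x640 bool, what is visible of it).
- spotter.mark_of(thing, camera): "point" ([x, y, z] in m, in world coordinates, good to about 4 mm: a listed point, or the origin of a listed thing).
The state is a dict: "time_s": time; "q": joint angles; "qvel": joint speeds; "joint_efforts": joint torques, N m; "position": TCP position; "tool_rot": TCP orientation; "ft_force": force on the tool from outside, world axes, zero at the start; "wrist_torque": the same for the moment, N m; "grip_width": finger opening in m; "gripper_force": force on a finger pad.
Only numpy, scipy, OpenCV 4.12 (cv2) and the standard library are available. Lean on these libraries where they do the work, as an engineer would, in place of code of your own. Each camera call takes 0.05 s, during which the arm holds its last target. There are 200 camera calls.

### The job

Pick up the orange shaker and shake the nine rubber feet out of it over the drying tray marked with the green disc, so that all nine end up in that tray, spread along it with no bay left empty. Then stand the shaker back upright on the bare bench and let go; do not disturb the cups, the pump or the screwdriver.

Things in the scene. Friction and masses are not known exactly. Their poses are not given: they have to be found in the camera images.
- shaker: orange shaker: box 146 (x) x 56 (y) x 41 mm high, floor 4 mm, walls 3 mm, clear top; its -x end (mouth, towards the robot within 0.4 rad) is fully open, 50 x 34 mm, no sill; holds nine feet lying flat, foremost 25 mm inside. They stay in if carried level, slide out when tipped mouth down 0.45 to 0.65 rad, less if shaken lengthwise. 0.22 kg. Origin: centre of underside
- shaker_grip (a point): middle of the black cross handle on the shaker's top, 67 mm above its underside, axes as the shaker's. The handle is a block 20 mm thick along x, 50 mm wide along y, from 41 to 81 mm above the underside: grip with the fingers pointing down, closing along the shaker's x
- shaker_mouth (a point): middle of the shaker's mouth at the level of the inner floor: 73 mm from the shaker's origin along its -x, 4 mm above its underside
- tray_a: bare metal drying tray fixed to the bench, 150 (x) x 230 (y) x 25 mm high, walls 3 mm, floor 4 mm; three ribs 4 mm thick at y = -57, 0, +57 mm, tops 18 mm above the bench, part it into four bays in a row, each 144 x 53 mm, centred at y = -86, -29, +29, +86 mm. Origin: centre of underside; x points away from the robot (yaw within 0.2 rad). The tray on the robot's left (+y)
- tray_b: bare metal drying tray fixed to the bench, 150 (x) x 230 (y) x 25 mm high, walls 3 mm, floor 4 mm; three ribs 4 mm thick at y = -57, 0, +57 mm, tops 18 mm above the bench, part it into four bays in a row, each 144 x 53 mm, centred at y = -86, -29, +29, +86 mm. Origin: centre of underside; x points away from the robot (yaw within 0.2 rad). The tray on the robot's right (-y)
- disc_green: flat green plastic marker disc, 56 mm across, 8 mm high with a small knob to 14 mm, fixed to the bench just beyond the far long side of one tray (117 to 132 mm from that tray's centre): it marks that tray as the one for clean parts. Origin: centre of the underside
- disc_red: the same disc in red, just beyond the far long side of the other tray, which is for rejects. Origin: centre of the underside
- foot0: black rubber machine foot, a round puck 22 mm in diameter and 14 mm high with a small steel insert on top, 14 g; one of nine alike, inside the shaker at the start. Origin: centre of its underside
- foot1: black rubber machine foot, a round puck 22 mm in diameter and 14 mm high with a small steel insert on top, 14 g; one of nine alike, inside the shaker at the start. Origin: centre of its underside
- foot2: black rubber machine foot, a round puck 22 mm in diameter and 14 mm high with a small steel insert on top, 14 g; one of nine alike, inside the shaker at the start. Origin: centre of its underside
- foot3: black rubber machine foot, a round puck 22 mm in diameter and 14 mm high with a small steel insert on top, 14 g; one of nine alike, inside the shaker at the start. Origin: centre of its underside
- foot4: black rubber machine foot, a round puck 22 mm in diameter and 14 mm high with a small steel insert on top, 14 g; one of nine alike, inside the shaker at the start. Origin: centre of its underside
- foot5: black rubber machine foot, a round puck 22 mm in diameter and 14 mm high with a small steel insert on top, 14 g; one of nine alike, inside the shaker at the start. Origin: centre of its underside
- foot6: black rubber machine foot, a round puck 22 mm in diameter and 14 mm high with a small steel insert on top, 14 g; one of nine alike, inside the shaker at the start. Origin: centre of its underside
- foot7: black rubber machine foot, a round puck 22 mm in diameter and 14 mm high with a small steel insert on top, 14 g; one of nine alike, inside the shaker at the start. Origin: centre of its underside
- foot8: black rubber machine foot, a round puck 22 mm in diameter and 14 mm high with a small steel insert on top, 14 g; one of nine alike, inside the shaker at the start. Origin: centre of its underside
- cups: stack of brown paper cups standing beyond the trays, 80 mm across, 130 mm high; origin: centre of the underside; not to be disturbed
- pump: black pump with steel band and brass ends, about 64 x 168 x 58 mm (long along its y), lying beyond the trays; origin: centre of the underside; not to be disturbed
- screwdriver: yellow-handled screwdriver 160 mm long lying beyond the shaker; origin: under its middle; its x runs from handle to tip; not to be disturbed
Mind the look-alikes: they are no part of the job. What is shaped like the shaker but purple or red is not meant.

How it is judged:
By the outcome, as a careful person would: the job done as asked, in the order asked, and still so for the second after the job is handed in, with the robot touching nothing.
It also fails if it takes over 61 s, if anything falls off the work surface, if the arm or the gripper's body presses on something with over 40 N, if the wrist force passes 120 N, or if a joint passes its speed limit or range.

## Working session

There is one attempt and no reset: what is moved stays moved. The work goes in short steps, Python scripts to look and compute and a tool call to move; the robot and the scene stay as the last step left them, time stands still between calls to the robot, and variables do not carry over. Pictures are saved under pics/ and viewed, at most 10 in all, crops included, and the job is handed in when it is done.

Besides the shell and the picture viewer there is one more tool, called after ">>>" by a JSON object that holds its "method" and its "body". move_arm: Moves the arm, as the interface text tells. Its arguments: {"type":"object","properties":{"series":{"type":"string"},"force":{"type":"number"}},"required":["series"]}

```bash
mkdir -p pics; cat > h.py <<'E'
import numpy as np,cv2
from rig import observe,optics,order,spotter
def snap(c,n):
    im=optics.get_image(c); cv2.imwrite(f'pics/{n}.png',im['pixels']); return im
def proj(im,p):
    r,_=cv2.projectPoints(np.array([p],float),im['rvec'],im['tvec'],im['camera_matrix'],None); return r.ravel().round(0)
E
python3 - <<'E'
from h import *
a=snap('scene','s0'); b=snap('side','d0')
cv2.imwrite('pics/both0.png',cv2.resize(np.vstack([a['pixels'],b['pixels']]),(480,600)))
for c,im in(('scene',a),('side',b)):
    print(c,'cam',(-cv2.Rodrigues(im['rvec'])[0].T@im['tvec'].ravel()).round(2))
    for t in ['shaker','shaker_grip','shaker_mouth','tray_a','disc_green','disc_red','cups','pump','screwdriver']:
        for d in spotter.mark_of(t,c)[:3]:
            print(t,np.round(d['point'],3),round(d['score'],2),proj(im,d['point']))
s=observe();print(s['time_s'],s['position'],s['tool_rot'],s['grip_width'])
E
```

```text
scene cam [ 1.   -0.08  0.85]
shaker [ 0.346 -0.055  0.002] 0.83 [283. 156.]
shaker [ 0.525 -0.007 -0.002] 0.81 [310. 212.]
shaker [ 0.287 -0.28   0.003] 0.73 [196. 148.]
shaker_grip [0.278 0.206 0.07 ] 0.83 [376. 108.]
shaker_grip [ 0.524 -0.004  0.067] 0.72 [312. 196.]
shaker_grip [ 0.288 -0.282  0.063] 0.61 [189. 134.]
shaker_mouth [ 0.458 -0.002  0.002] 0.9 [308. 188.]
shaker_mouth [ 0.25  -0.337  0.002] 0.73 [175. 140.]
shaker_mouth [0.291 0.275 0.004] 0.72 [398. 125.]
tray_a [0.477 0.243 0.002] 0.86 [405. 182.]
tray_a [ 0.529 -0.236  0.004] 0.82 [215. 225.]
disc_green [ 0.524 -0.005  0.069] 0.71 [311. 196.]
disc_green [0.588 0.279 0.002] 0.63 [432. 218.]
disc_green [ 0.642 -0.27   0.   ] 0.42 [202. 272.]
disc_red [ 0.642 -0.27   0.   ] 0.59 [202. 272.]
cups [0.761 0.194 0.   ] 0.55 [418. 292.]
pump [ 0.758 -0.175  0.002] 0.86 [248. 317.]
screwdriver [0.707 0.025 0.   ] 0.62 [338. 280.]
screwdriver [0.588 0.281 0.001] 0.45 [432. 217.]
side cam [ 0.49 -0.99  1.02]
shaker [ 0.294 -0.281 -0.001] 0.86 [219. 297.]
shaker [ 0.285  0.206 -0.001] 0.64 [233. 167.]
shaker [ 0.528 -0.004  
[... 233 characters left out ...]
aker_mouth [0.29  0.277 0.   ] 0.85 [237. 152.]
shaker_mouth [ 0.245 -0.337 -0.   ] 0.82 [196. 317.]
tray_a [ 0.476  0.237 -0.002] 0.82 [295. 161.]
tray_a [ 0.528 -0.244  0.003] 0.64 [315. 283.]
disc_red [ 0.645 -0.27  -0.001] 0.84 [362. 293.]
cups [0.759 0.196 0.002] 0.67 [385. 168.]
cups [ 0.709  0.031 -0.005] 0.37 [374. 207.]
cups [ 0.524 -0.005  0.066] 0.19 [311. 198.]
pump [ 0.762 -0.178 -0.002] 0.81 [403. 263.]
screwdriver [ 0.711  0.033 -0.003] 0.85 [375. 206.]
1.0 [ 5.49981735e-01 -1.66416462e-05  2.31328012e-01] [[ 4.14154945e-06  1.00000000e+00 -1.04309149e-05]
 [ 1.00000000e+00 -4.14182837e-06 -2.67398701e-05]
 [-2.67399133e-05 -1.04308042e-05 -1.00000000e+00]] 0.08556095808627052
```

View pics/s0.png

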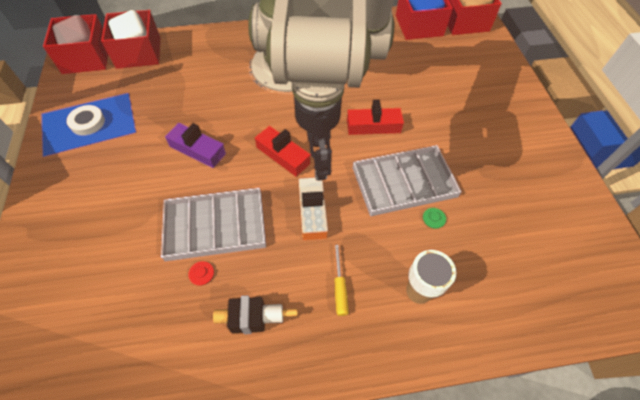

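View pics/d0.png

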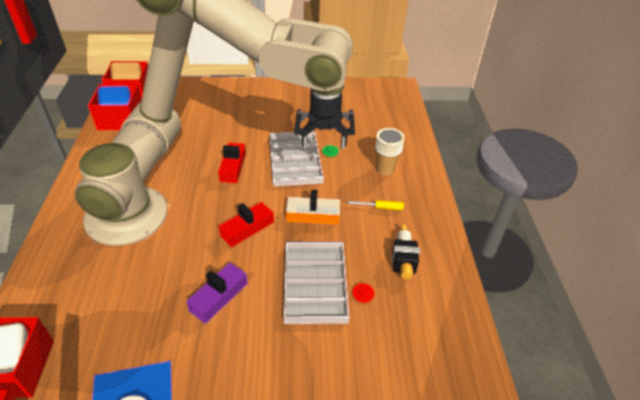

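Shaker-shaped candidates in the scene picture are orange (312,208), purple (195,145), red (283,150) and red (375,121). Only (312,208) is orange with a clear top and feet inside. The green disc at (433,218) lies beyond the left tray (405,182), so tray_a is the target. I'll confirm with one crop and refine the yaws.

```bash
cat >> h.py <<'E'
def topoly(im,mask,z):
    R=cv2.Rodrigues(im['rvec'])[0];t=im['tvec'].ravel();K=im['camera_matrix']
    C=-R.T@t; v,u=np.nonzero(mask); d=R.T@np.linalg.inv(K)@np.stack([u,v,np.ones_like(u)]).astype(float)
    s=(z-C[2])/d[2]; return (C[:2,None]+d[:2]*s).T
E
python3 - <<'E'
from h import *
a=optics.get_image('scene');b=optics.get_image('side')
crop=lambda im,u,v,w,h:cv2.resize(im['pixels'][v:v+h,u:u+w],(w*4,h*4),interpolation=cv2.INTER_CUBIC)
cv2.imwrite('pics/crop.png',np.vstack([crop(a,270,140,190,75),crop(b,230,165,190,75)]))
for c,im in(('scene',a),('side',b)):
    for t in ['tray_a']:
        for d in spotter.cut_out(t,c)[:2]:
            p=topoly(im,d['pixels'],.025).astype(np.float32); print(t,c,d['score'],cv2.minAreaRect(p))
    for d in spotter.cut_out('shaker',c)[:4]:
        p=topoly(im,d['pixels'],.04).astype(np.float32); m=p.mean(0)
        if abs(m[1])<.06 and m[0]>.42: print('shaker',c,m,cv2.minAreaRect(p))
for k in range(3):
    for c in('scene','side','wrist'):
        if k: optics.get_image(c)
        for t in('shaker','shaker_mouth','shaker_grip','tray_a'):
            print(c,t,[np.round(d['point'],3).tolist() for d in spotter.mark_of(t,c) if (abs(d['point'][1])<.03 or t=='tray_a' and d['point'][1]>0) and d['point'][0]>.4]) if k else 0
E
```

```text
tray_a scene 0.89 ((0.4809988737106323, 0.23629450798034668), (0.16759350895881653, 0.24144376814365387), 4.833662986755371)
tray_a scene 0.67 ((0.5318418741226196, -0.23812809586524963), (0.2334507405757904, 0.16543735563755035), 89.34827423095703)
shaker scene [ 0.5404567  -0.00584304] ((0.5358653664588928, -0.0054716989398002625), (0.05658755451440811, 0.16568110883235931), 85.35974884033203)
tray_a side 0.95 ((0.5275660157203674, -0.249199777841568), (0.24390380084514618, 0.1522233635187149), 89.46669006347656)
tray_a side 0.75 ((0.4770509600639343, 0.2234548032283783), (0.1516447216272354, 0.2614137530326843), 4.981902122497559)
shaker side [ 0.5255519  -0.02229052] ((0.5264250636100769, -0.007148854434490204), (0.1279182732105255, 0.14306937158107758), 84.9209976196289)
scene shaker [[0.523, -0.009, -0.002], [0.453, -0.001, 0.001]]
scene shaker_mouth [[0.456, -0.002, 0.002]]
scene shaker_grip [[0.527, -0.004, 0.07]]
scene tray_a [[0.479, 0.243, 0.003]]
side shaker [[0.528, -0.006, -0.001]]
side shaker_mouth [[0.455, 0.001, -0.005]]
side shaker_grip []
side tray_a [[0.472, 0.236, -0.002]]
wrist shaker []
wrist shaker_mouth []
wrist shaker_grip []
wrist tray_a []
scene shaker [[0.529, -0.01, -0.002]]
scene shaker_mouth []
scene shaker_grip []
scene tray_a [[0.476, 0.242, -0.0]]
side shaker [[0.529, -0.005, -0.001]]
side shaker_mouth [[0.453, -0.0, -0.003]]
side shaker_grip [[0.525, -0.004, 0.067]]
side tray_a [[0.477, 0.24, -0.003]]
wrist shaker [[0.529, -0.006, 0.002]]
wrist shaker_mouth []
wrist shaker_grip [[0.528, -0.002, 0.068]]
wrist tray_a []
```

View pics/crop.png

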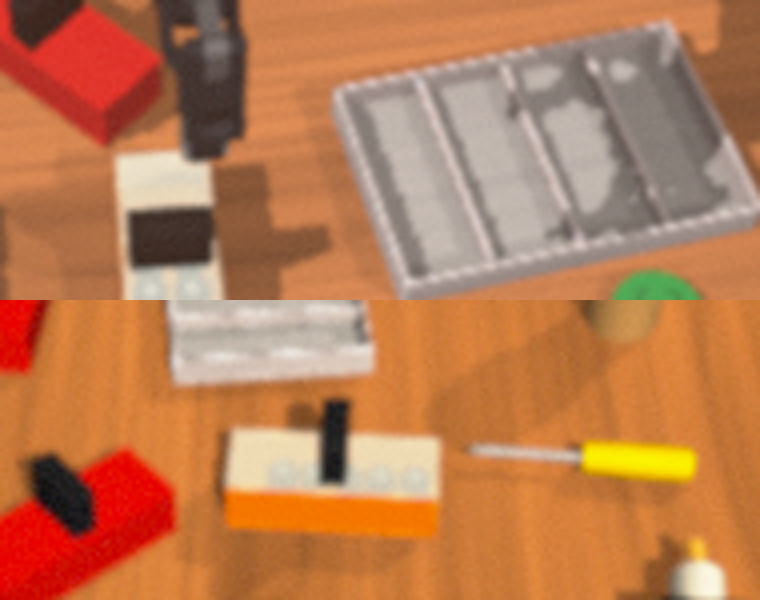

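Crop: the orange box has a clear top with feet under it, and the handle stands at side (333,440 in the crop). The tray beside the green disc is empty. Approaching.

>>> {"method": "move_arm", "body": {"series": "-0.5 -2.3 3 5 1; -0.5 -2.3 8 5 1; -0.5 -2.3 13 5 1; -0.5 -2.3 16.5 5 1; -0.5 -2.3 18.3 5 1; -0.5 -2.3 18.3 5 1; -0.5 -2.3 18.3 5 -1; -0.5 -2.3 18.3 5 -1", "force": 90}}

```text
time_s: 3.8
position: [0.5275, -0.0051, 0.0493]
tool_rot: [[0.087, 0.996, 0.002], [0.996, -0.087, -0.0], [-0.0, 0.002, -1.0]]
ft_force: [-0.9, 0.1, 0.1]
grip_width: 0.0513
gripper_force: 0.0
```

>>> {"method": "move_arm", "body": {"series": "0 0 0 0 -1; 0 0 0 0 -1; 0 0 0 0 -1; 0 0 0 0 -1"}}

```text
time_s: 4.3
position: [0.5273, -0.0051, 0.049]
tool_rot: [[0.087, 0.996, 0.001], [0.996, -0.087, -0.0], [-0.0, 0.001, -1.0]]
ft_force: [-1.1, -0.1, 5.8]
grip_width: 0.0191
gripper_force: 88.6
```

>>> {"method": "move_arm", "body": {"series": "0 0 -1 0 -1; 0 0 -3 0 -1; 0.5 0.1 -5 0 -1; 1.5 0.4 -6 0 -1; 3 0.9 -6 0 -1; 5 1.5 -6 0 -1; 7 2.2 -6 0 -1; 9 2.8 -6 0 -1"}}

```text
time_s: 5.3
position: [0.5631, 0.0837, 0.1077]
tool_rot: [[0.087, 0.996, -0.001], [0.996, -0.087, 0.0], [0.0, -0.001, -1.0]]
ft_force: [-0.5, 0.4, -3.3]
grip_width: 0.0188
gripper_force: 88.2
```

>>> {"method": "move_arm", "body": {"series": "2 0.6 0 -2 -1; 4 1.3 0 -4 -1; 5.8 1.9 0 -6 -1; 7.2 2.4 0 -8 -1; 8.2 2.65 0.5 -10 -1; 8.5 2.7 1.5 -10 -1; 8.5 2.7 2.5 -10 -1; 8.5 2.7 2.5 -10 -1"}}

```text
time_s: 6.3
position: [0.5964, 0.164, 0.0821]
tool_rot: [[-0.086, 0.996, -0.002], [0.996, 0.086, -0.0], [-0.0, -0.003, -1.0]]
ft_force: [-0.5, -0.9, -2.9]
grip_width: 0.0186
gripper_force: 88.2
```

```bash
python3 - <<'E'
from h import *
for c in('scene','side'):
    im=optics.get_image(c)
    print(c,'trays',[np.round(d['point'],3).tolist() for d in spotter.mark_of('tray_a',c) if d['point'][1]>0],'shk',[np.round(d['point'],3).tolist() for d in spotter.mark_of('shaker',c) if d['point'][0]>.5],'mouth',[np.round(d['point'],3).tolist() for d in spotter.mark_of('shaker_mouth',c) if d['point'][0]>.45])
    print('feet',[(np.round(d['point'],3).tolist(),round(d['score'],2)) for d in spotter.find_in('foot0',c)])
    globals()[c]=im
crop=lambda im,u,v,w,h:cv2.resize(im['pixels'][v:v+h,u:u+w],(w*4,h*4),interpolation=cv2.INTER_CUBIC)
cv2.imwrite('pics/c2.png',np.vstack([crop(scene,330,130,160,75),crop(side,240,110,160,75)]))
print(observe()['position'],observe()['time_s'])
E
```

```text
scene trays [[0.479, 0.244, 0.001], [0.708, 0.026, 0.001]] shk [[0.594, 0.16, 0.03]] mouth [[0.522, 0.154, 0.035], [0.476, 0.242, 0.002]]
feet []
side trays [[0.474, 0.237, -0.002]] shk [[0.598, 0.165, 0.037]] mouth [[0.526, 0.16, 0.031]]
feet []
[0.59705375 0.16450386 0.08348761] 6.8
```

View pics/c2.png

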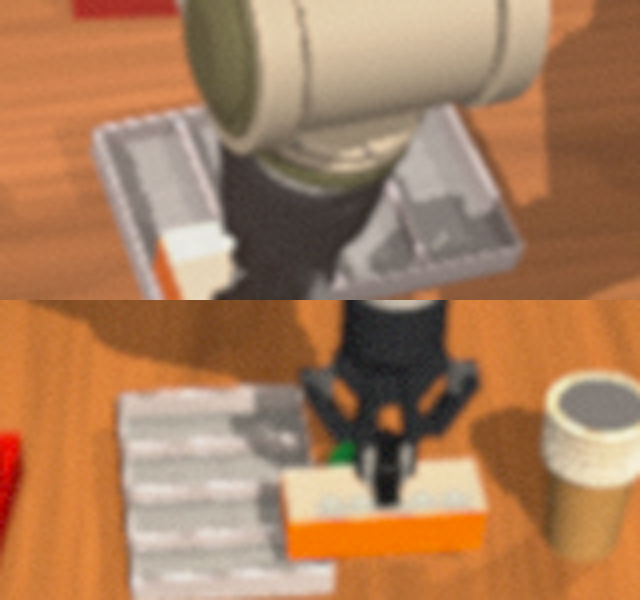

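The side view shows the shaker over the nearest bay with the feet still inside, at (330-460,500). First shake is a slow forward ramp and a quick pull back.

>>> {"method": "move_arm", "body": {"series": "0 -1 0 0 -1; 0 -3 0 0 -1; 0 -6 0 0 -1; 0 -1 0 0 -1; 0 2 0 0 -1; 0 3.3 0 0 -1; 0 4 0 0 -1; 0 4 0 0 -1"}}

```text
time_s: 7.8
position: [0.6365, 0.168, 0.0832]
tool_rot: [[-0.087, 0.996, -0.0], [0.996, 0.087, -0.0], [0.0, -0.0, -1.0]]
ft_force: [-0.3, -0.1, -3.8]
grip_width: 0.0189
gripper_force: 89.6
```

```bash
cat >> h.py <<'E'
T0=np.array([.4765,.2405]);a_=np.radians(4.9);TR=np.array([[np.cos(a_),np.sin(a_)],[-np.sin(a_),np.cos(a_)]])
def look(n):
    ims=[]
    for c in('scene','side'):
        im=optics.get_image(c); ims.append(im)
        print(c,'feet tray mm',[((1000*TR@(np.array(d['point'][:2])-T0)).round().astype(int).tolist(),round(1000*d['point'][2]),round(d['score'],2)) for d in spotter.find_in('foot0',c)])
    crop=lambda im,u,v,w,h:cv2.resize(im['pixels'][v:v+h,u:u+w],(w*5,h*5),interpolation=cv2.INTER_CUBIC)
    cv2.imwrite(f'pics/{n}.png',np.vstack([crop(ims[0],340,140,135,55),crop(ims[1],255,120,135,65)]))
    s=observe();print(s['position'],s['time_s'],'tray',1000*TR@(s['position'][:2]-T0))
E
python3 -c "
from h import *
look('c3')"
```

```text
scene feet tray mm []
side feet tray mm []
[0.63633531 0.16807864 0.08345671] 8.0 tray [153.0651538  -85.80932212]
```

View pics/c3.png

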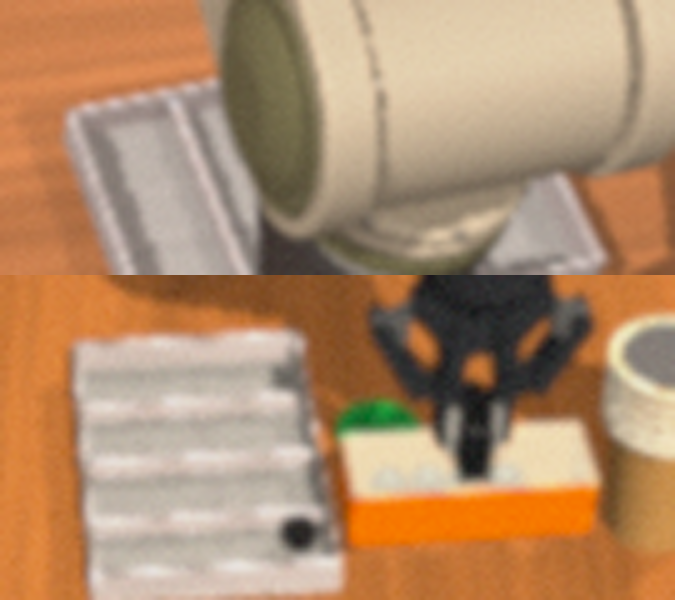

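One foot is in the nearest bay at (298,533), and the rest have moved towards the mouth. Moving to the next bay.

>>> {"method": "move_arm", "body": {"series": "1 0 0 0 -1; 3 -0.3 0 0 -1; 4.7 -1 0 0 -1; 5.5 -2 0 0 -1; 5.7 -3 0 0 -1; 5.7 -4 0 0 -1; 5.7 -5 0 0 -1; 5.7 -6 0 0 -1"}}

```text
time_s: 9.0
position: [0.5715, 0.2192, 0.0834]
tool_rot: [[-0.087, 0.996, 0.0], [0.996, 0.087, -0.0], [-0.0, 0.0, -1.0]]
ft_force: [0.0, 0.7, -3.1]
grip_width: 0.0187
gripper_force: 89.7
```

>>> {"method": "move_arm", "body": {"series": "0 -2 0 0 -1; 0 -5 0 0 -1; 0 0 0 0 -1; 0 3 0 0 -1; 0 4.3 0 0 -1; 0 5 0 0 -1; 0 5 0 0 -1"}}

```text
time_s: 9.88
position: [0.6218, 0.2238, 0.0832]
tool_rot: [[-0.087, 0.996, -0.0], [0.996, 0.087, -0.0], [-0.0, -0.0, -1.0]]
ft_force: [-0.6, 0.1, -3.4]
grip_width: 0.019
gripper_force: 89.9
```

```bash
python3 -c "
from h import *
look('c4')"
```

```text
scene feet tray mm [([58, -79], 17, 0.58), ([20, -22], 16, 0.53), ([6, -41], 17, 0.42)]
side feet tray mm [([52, -81], 19, 0.54), ([19, -25], 16, 0.52)]
[0.62146455 0.22395748 0.08347406] 10.075 tray [143.02173664 -28.86448695]
```

View pics/c4.png

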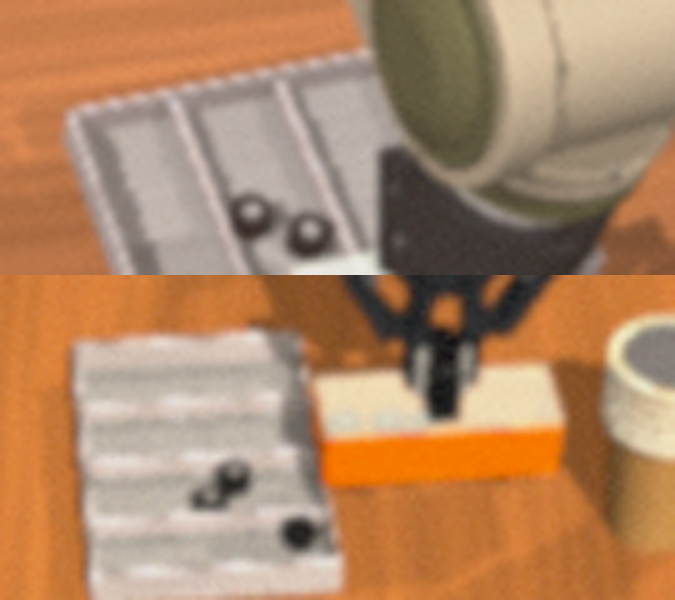

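Two feet are in the second bay, at scene (253,213) and (310,232). On to the third bay.

>>> {"method": "move_arm", "body": {"series": "1 0 0 0 -1; 3 0 0 0 -1; 4.7 -0.3 0 0 -1; 5.5 -1 0 0 -1; 5.8 -2 0 0 -1; 5.8 -3 0 0 -1; 5.8 -4 0 0 -1; 5.8 -5 0 0 -1"}}

```text
time_s: 11.08
position: [0.5665, 0.2769, 0.0835]
tool_rot: [[-0.087, 0.996, 0.0], [0.996, 0.087, 0.0], [0.0, 0.0, -1.0]]
ft_force: [0.6, -0.4, -3.2]
grip_width: 0.0187
gripper_force: 89.9
```

>>> {"method": "move_arm", "body": {"series": "0 -2 0 0 -1; 0 -5 0 0 -1; 0 0 0 0 -1; 0 3 0 0 -1; 0 4.3 0 0 -1; 0 5 0 0 -1; 0 5 0 0 -1"}}

```text
time_s: 11.95
position: [0.6167, 0.2816, 0.0832]
tool_rot: [[-0.087, 0.996, -0.0], [0.996, 0.087, -0.0], [-0.0, -0.0, -1.0]]
ft_force: [-0.0, 0.4, -3.4]
grip_width: 0.0191
gripper_force: 90.0
```

```bash
python3 -c "
from h import *
look('c5')"
```

```text
scene feet tray mm [([23, -19], 14, 0.61), ([-8, 9], 15, 0.44), ([6, 28], 16, 0.4)]
side feet tray mm [([17, -21], 13, 0.59), ([1, 31], 20, 0.36)]
[0.61637509 0.28175647 0.08347624] 12.15 tray [142.88789175  29.15798819]
```

View pics/c5.png

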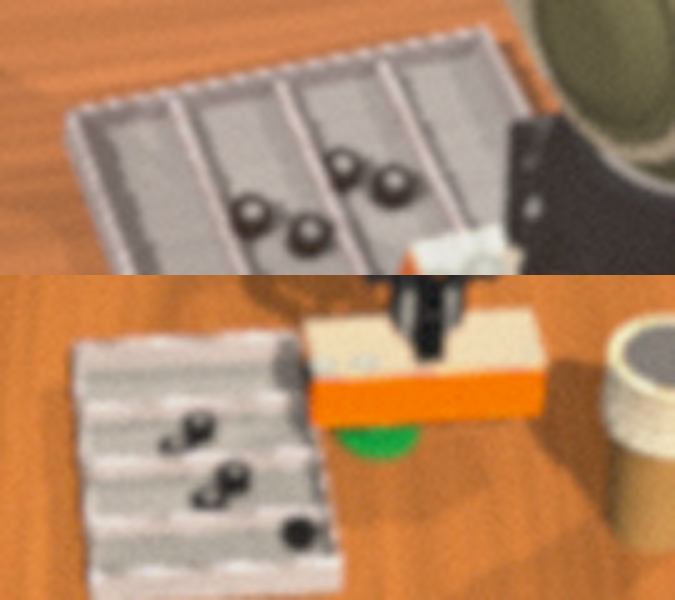

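Bays now hold 1, 2 and 2, with four feet left. Next is the last bay, reversing 2 cm nearer the robot.

>>> {"method": "move_arm", "body": {"series": "1 -0.3 0 0 -1; 3 -1 0 0 -1; 4.7 -2 0 0 -1; 5.5 -3 0 0 -1; 5.7 -4 0 0 -1; 5.7 -5 0 0 -1; 5.7 -6 0 0 -1; 5.7 -7 0 0 -1"}}

```text
time_s: 13.15
position: [0.5417, 0.332, 0.0834]
tool_rot: [[-0.087, 0.996, 0.0], [0.996, 0.087, 0.0], [0.0, 0.0, -1.0]]
ft_force: [0.5, 0.0, -3.2]
grip_width: 0.0188
gripper_force: 90.0
```

>>> {"method": "move_arm", "body": {"series": "0 -2 0 0 -1; 0 -5 0 0 -1; 0 0 0 0 -1; 0 3 0 0 -1; 0 4.5 0 0 -1; 0 5.5 0 0 -1; 0 6.2 0 0 -1; 0 6.5 0 0 -1"}}

```text
time_s: 14.15
position: [0.6069, 0.3381, 0.0833]
tool_rot: [[-0.087, 0.996, -0.0], [0.996, 0.087, -0.0], [0.0, -0.0, -1.0]]
ft_force: [-1.1, 0.1, -2.9]
grip_width: 0.0191
gripper_force: 89.9
```

```bash
python3 -c "
from h import *
look('c6')"
```

```text
scene feet tray mm [([56, -82], 17, 0.64), ([-60, 94], 18, 0.63), ([-43, 69], 20, 0.61), ([6, -491], 7, 0.55), ([-9, 6], 15, 0.52), ([3, -41], 18, 0.49), ([22, -21], 14, 0.39)]
side feet tray mm [([47, -81], 18, 0.55), ([19, -21], 13, 0.49), ([-2, 33], 18, 0.38), ([122, -529], 7, 0.34)]
[0.60660396 0.33814262 0.0833831 ] 14.35 tray [137.96880479  86.17268061]
```

View pics/c6.png

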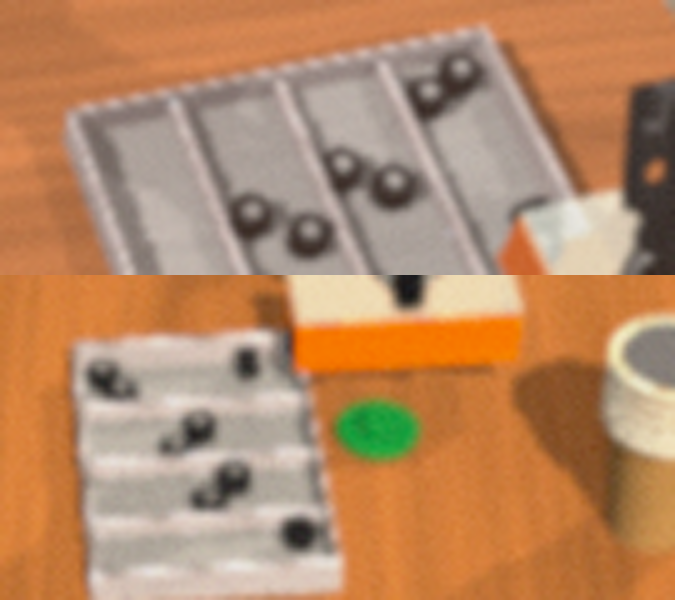

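Three feet are in the last bay, at scene (430,97), (460,75) and side (245,362). One is left in the shaker, so I'll drop it in the near bay on the way back.

>>> {"method": "move_arm", "body": {"series": "-1 0 0 0 -1; -3 -0.3 0 0 -1; -5.2 -1 0 0 -1; -7.5 -1.8 0 0 -1; -9.8 -2.6 0 0 -1; -12.1 -3.4 0 0 -1; -14.3 -4.2 0 0 -1; -16 -5 0 0 -1"}}

```text
time_s: 15.35
position: [0.5706, 0.1723, 0.0835]
tool_rot: [[-0.086, 0.996, 0.0], [0.996, 0.086, -0.0], [-0.0, 0.0, -1.0]]
ft_force: [0.2, -0.0, -2.3]
grip_width: 0.0186
gripper_force: 89.9
```

>>> {"method": "move_arm", "body": {"series": "-1 -0.5 0 0 -1; -1.3 -1.5 0 0 -1; -1.3 -3.5 0 0 -1; -1.3 -6.5 0 0 -1; -1.3 -1 0 0 -1; -1.3 3 0 0 -1; -1.3 4.5 0 0 -1; -1.3 5 0 0 -1"}}

```text
time_s: 16.35
position: [0.622, 0.1662, 0.0829]
tool_rot: [[-0.088, 0.996, -0.0], [0.996, 0.088, 0.0], [0.0, -0.0, -1.0]]
ft_force: [0.2, 0.2, -1.6]
grip_width: 0.0189
gripper_force: 90.1
```

```bash
python3 -c "
from h import *
look('c7')"
```

```text
scene feet tray mm []
side feet tray mm [([2, 34], 18, 0.59), ([18, -23], 14, 0.57), ([50, -81], 18, 0.49)]
[0.62120841 0.16594427 0.08332533] 16.55 tray [137.81122214 -86.64380059]
```

View pics/c7.png

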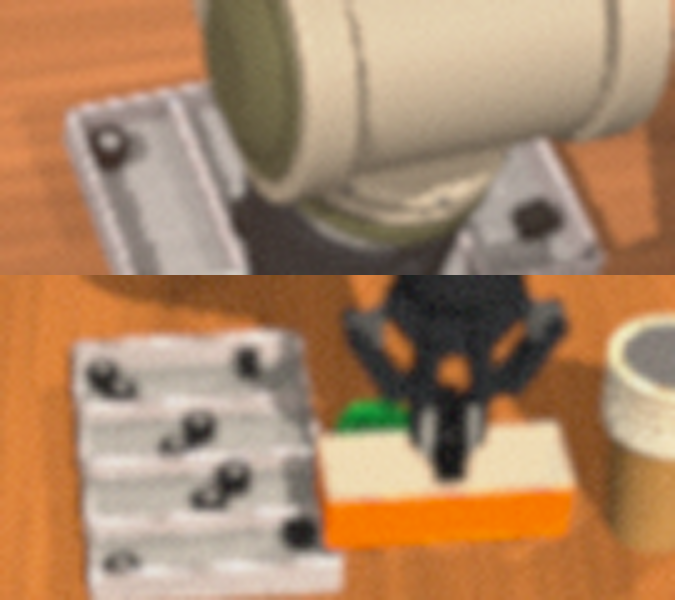

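All nine feet are out: the bays hold 2, 2, 2 and 3 from near to far, and the new foot is at scene (110,145). The shaker looks empty. Returning it to its bare starting spot.

>>> {"method": "move_arm", "body": {"series": "-1 -0.3 -1 1 -1; -3.5 -2 -1 3 -1; -6.5 -4 -1 5 -1; -9.5 -6 -1 7 -1; -12.5 -8 -1 9 -1; -15 -10 -1 10 -1; -16.2 -10.9 0 10 -1; -16.2 -10.9 0 10 -1"}}

```text
time_s: 17.55
position: [0.527, -0.0056, 0.083]
tool_rot: [[0.089, 0.996, -0.001], [0.996, -0.089, 0.0], [0.0, -0.001, -1.0]]
ft_force: [0.5, 0.5, -2.7]
grip_width: 0.0186
gripper_force: 90.0
```

>>> {"method": "move_arm", "body": {"series": "0 0 1 0 -1; 0 0 2 0 -1; 0 0 2.8 0 -1; 0 0 3.2 0 -1; 0 0 3.4 0 -1; 0 0 3.4 0 -1"}}

```text
time_s: 18.3
position: [0.5276, -0.0052, 0.0494]
tool_rot: [[0.087, 0.996, 0.0], [0.996, -0.087, -0.0], [-0.0, 0.0, -1.0]]
ft_force: [-0.4, 0.0, -2.4]
grip_width: 0.0187
gripper_force: 90.1
```

>>> {"method": "move_arm", "body": {"series": "0 0 0.1 0 -1; 0 0 0.2 0 -1; 0 0 0.2 0 -1"}}

```text
time_s: 18.68
position: [0.5278, -0.0052, 0.049]
tool_rot: [[0.087, 0.996, 0.002], [0.996, -0.087, -0.001], [-0.0, 0.002, -1.0]]
ft_force: [-6.2, 1.0, 14.2]
grip_width: 0.019
gripper_force: 92.4
```

Contact made. Releasing and backing off.

>>> {"method": "move_arm", "body": {"series": "0 0 0 0 -0.5; 0 0 0 0 0; 0 0 0 0 0.5; 0 0 0 0 0.5; 0 0 0 0 0.5; 0 0 0 0 0.5"}}

```text
time_s: 19.42
position: [0.5275, -0.0052, 0.0473]
tool_rot: [[0.087, 0.996, -0.0], [0.996, -0.087, 0.0], [0.0, -0.0, -1.0]]
ft_force: [0.2, 0.3, -0.8]
grip_width: 0.064
gripper_force: 0.0
```

>>> {"method": "move_arm", "body": {"series": "0 0 -1 0 0.5; 0 0 -3 0 0.5; 0 0 -6 0 0.5; 0 0 -10 0 0.5; 0 0 -14 0 0.5; 0 -5 -16 0 0.5; 0 -10 -18 0 0.5; 0 -10 -18 0 0.5"}}

```text
time_s: 20.42
position: [0.426, 0.004, 0.2296]
tool_rot: [[0.087, 0.996, 0.003], [0.996, -0.087, -0.001], [-0.001, 0.003, -1.0]]
ft_force: [-0.6, -0.8, 0.8]
grip_width: 0.0638
gripper_force: 0.0
```

```bash
python3 -c "
from h import *
look('c8')
a=snap('scene','s9');b=snap('side','d9')
cv2.imwrite('pics/end.png',np.vstack([cv2.resize(a['pixels'][100:340,140:500],(450,300)),cv2.resize(b['pixels'][100:340,140:500],(450,300))]))
for c in('scene','side'):
    print([np.round(d['point'],3).tolist() for d in spotter.mark_of('shaker',c)])
    for t in('cups','pump','screwdriver'): print(t,[np.round(d['point'],3).tolist() for d in spotter.mark_of(t,c)[:1]])
"
```

```text
scene feet tray mm [([4, -41], 20, 0.64), ([-10, 9], 19, 0.62), ([-57, 96], 19, 0.54), ([57, -81], 15, 0.5), ([-51, -102], 20, 0.46), ([-47, 70], 17, 0.45), ([18, -19], 14, 0.45)]
side feet tray mm [([19, -25], 13, 0.6), ([54, -82], 16, 0.5)]
[0.42853201 0.00341267 0.22720284] 20.625 tray [ -68.0439527  -232.12356506]
[[0.29, -0.283, 0.003], [0.345, -0.053, 0.001], [0.283, 0.205, 0.004], [0.525, -0.01, -0.003]]
cups [[0.761, 0.193, 0.001]]
pump [[0.763, -0.174, 0.002]]
screwdriver [[0.707, 0.027, 0.001]]
[[0.344, -0.056, 0.004], [0.284, 0.205, -0.002], [0.526, -0.002, 0.0], [0.294, -0.281, -0.0], [0.538, 0.172, 0.022]]
cups [[0.762, 0.196, 0.004]]
pump [[0.761, -0.176, -0.002]]
screwdriver [[0.706, 0.03, -0.001]]
```

View pics/end.png

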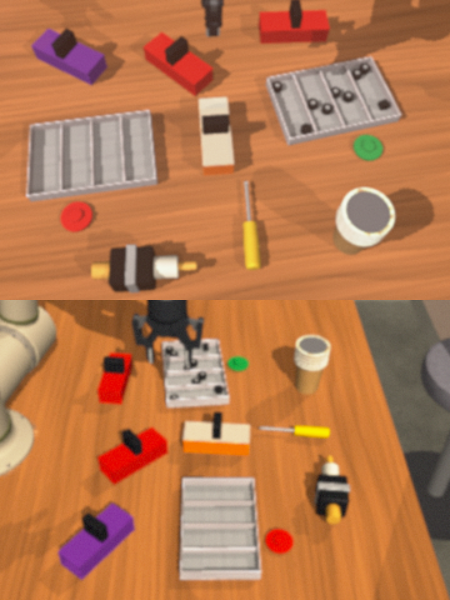

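The end picture shows nine feet in the green-disc tray (scene 277–384, 68–130). They lie 2, 2, 2 and 3 by bay. The shaker stands upright and empty at (216,135), and the cups, pump and screwdriver have not moved.

```bash
python3 -c "
from rig import order
print(order.close_job())"
```

```text
the job is handed in; nothing more can be done
None
```

The job is handed in: all nine feet lie in the green-disc tray (2, 2, 2 and 3 by bay), the shaker stands upright and released on the bare bench, and the cups, pump and screwdriver did not move.

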